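# Seat and lock a flow-cell cassette

### The arm

A 7-joint arm with a two-finger parallel gripper is mounted at the origin on the work surface. World frame = base frame: x ahead of the robot, y to its left, z up, the work surface at z = 0. Lengths are in m, angles in degrees, forces in N, time in s.
With the tool pointing down it reaches from about 0.4 to 0.85 m from the base axis. Payload 4.5 kg.
Tool frame: the origin (TCP) lies at the very end of the fingers, on their centre line; the grasp point (between the pads) lies 19 mm behind it; z points along the fingers, y is the direction in which the jaws open and shut (so a half turn about z gives the same grasp; the last joint's range is limited). The gripper opens to 88 mm and grips with 3 to 60 N. Pads are 18 mm wide; open, the fingers measure 123 mm over their backs; the gripper's body (75 mm by 187 mm) begins 45 mm behind the grasp point.
Start: joints at [71.666, 39.483, -11.15, 89.685, 9.013, 51.709, -12.324], TCP at [0.217, -0.586, 0.239] pointing down, gripper open.
Joint ranges: [-172.22, 172.22], [-26.19, 119.32], [-84.43, 86.54], [7.71, 146.69], [-57.33, 237.33], [2.42, 119.75], [-152.13, 152.13]. Speed limits (degrees/s): [147.25, 147.25, 180, 180, 180, 180, 180].

### API

Orientations are given as [roll, pitch, yaw] about the fixed x, y, z axes, in that order (R = Rz(yaw) Ry(pitch) Rx(roll)).
In Python, from station import env gives the robot as it stands.
- The arm moves only by the shell command python3 -m pendant 'ROWS' [FORCE]. ROWS is JSON, a list of rows, each a list of 7 numbers: the shift along the world's x, y, z in cm, then the turn, a rotation vector about the world's x, y, z in rad, then the gripper's target within -1 to 1 (shut at 1, half-way at 0, fully open at -1). In form: [[x, y, z, ax, ay, az, jaw], ...]. A call has 1 to 8 rows; each row is the pose to reach, as a shift and turn from the pose commanded when the call began; what a row does not reach only later rows make up. A row lasts 1/10 s, in which the tool goes at most 50 mm and 8.59 degrees, less where a joint would pass 70% of its speed; a pose out of reach is approached as far as the arm can. A call with a gripper value outside its range is refused whole. The fingers move at their own pace and stop on an object; FORCE is the grip in N (left out, the last holds). Time passes only in rows, so rows that repeat a pose let the fingers close. It gives the time, the measured TCP pose, the force and the opening at its end, in the units of the state.
- env.state(): the state, without advancing time (a new reading comes with each control period).
- env.get_image(name): name is "scene" or "top" or "wrist"; returns a dict with "frame" (480x640x3 uint8, red, green, blue), "intrinsics" (3x3 intrinsics, pixels), "T" (4x4, takes a point from camera to world coordinates). Camera axes: x right, y up, looking along -z (the intrinsics and any distortion apply to the point x, -y, -z); pixel columns grow to the right and rows downward; lengths in m; the calibration is good to about 2 mm. A picture is of the moment at which its call begins. There is no depth.
- env.finish_job(): hands the job in, once; it reports no verdict.
The state is a dict: "time": time; "joints": joint angles; "joint_vel": joint speeds; "tau": joint torques, N m; "position": TCP position; "tcp_rot": TCP orientation; "ft_force": force on the tool from outside, world axes, zero at the start; "moment": the same for the moment, N m; "gripper_width": opening from 0.0 (shut) to 1.0 (fully open).
Only numpy, scipy, OpenCV 4.12 (cv2) and the standard library are available. Lean on these libraries where they do the work, as an engineer would, in place of code of your own. Each camera call takes 0.05 s, during which the arm holds its last target. There are 200 camera calls.

### The job

One of the two docks has a flow-cell cassette standing part-way in its channel. With the fingertips only, push that cassette along the channel until it is fully home against the end stop, then push the latch knob of the same dock past its first click stop all the way to its second, final stop, so that the bolt lies right across the channel behind the cassette. Do not pick the cassette up, leave the empty dock's latch open as it is, leave the other things on the table where they are, and finish clear of everything.

Things in the scene. Friction and masses are not known exactly. Their poses are not given: they have to be found in the camera images.
- dock: Dock with the cassette, fixed: base 170 (x) x 190 (y) x 24 mm, x -90..80, y -45..145 mm in its frame; origin on the table under the channel's centre line, z up. The channel runs along x at y = 0: 50 mm wide, floor 24 mm and walls 36 mm above the table, open at -x (the robot's side at yaw 0). Latch housing: top 46 mm above the table, x -59..-9, y 35..141. Low cover, top 36 mm, x 8..68, y 55..135.
- dock_stop (a point): Foot of the end stop's face in the channel of the dock with the cassette (dock x = 65 mm, y = 0, on the channel floor 24 mm above the table); the stop rises 20 mm from here. Axes as the dock's.
- dock_detent (a point): Point on the latch housing's top (46 mm above the table) under the knob's centre when it is in the first detent: dock x = -34, y = 91 mm. Axes as the dock's.
- dock_final (a point): Point on the latch housing's top (46 mm above the table) under the knob's centre when it is at the second, final stop: dock x = -34, y = 59 mm. Axes as the dock's.
- cassette: Loose white cassette with a glass window, 90 (x) x 46 (y) x 18 mm, 0.16 kg, flat in the channel, 2 mm play each side, x along the dock's x. Origin: centre of its underside. Tail face at x = -45 mm; top rib 6 x 36 x 10 mm high at x = -36. Home: origin at dock x = 20 mm; it starts 22 to 42 mm short, in the bolt's way; home, its tail clears the bolt by 4.5 mm. Slides freely, under 1.5 N.
- latch (a joint): Latch slide in m, along the dock's -y: 0 open, 0.024 first detent (click stop, bolt half across), 0.056 second stop, the hard end. Starts at 0 to 0.006. About 1.5 N drag; it stays where left. Three sprung humps at 0.018, 0.030 and 0.047 each take about 9 to 13 N: two bound the first detent, the last keeps it at the second stop. It drives a 9 mm wide bolt across the channel at dock x = -34 mm.
- latch_knob (a point): Centre of the top, 84 mm above the table, of the dock with the cassette's latch knob: an upright grey paddle 26 (dock x) x 12 (dock y) mm, underside 48 mm above the table, running in a slot along dock y at dock x = -34 mm. Open it is at dock y = 115 mm; it slides towards the channel. Axes parallel to the dock's.
- spare_dock: The empty dock, exactly like the other but with no cassette in its channel; same frame and sizes.
- spare_latch (a joint): Latch of the empty dock, built just like the other; it starts open at 0 to 0.006 and is to be left so.
- spare_latch_knob (a point): Centre of the top, 84 mm above the table, of the empty dock's latch knob: an upright grey paddle 26 (dock x) x 12 (dock y) mm, underside 48 mm above the table, running in a slot along dock y at dock x = -34 mm. Open it is at dock y = 115 mm; it slides towards the channel. Axes parallel to the dock's.
- reagent_jar: Bystander, to be left alone: small capped jar, 44 mm across, 62 mm tall; origin at the centre of its underside.
- marker_pen: Bystander, to be left alone: black pen lying on the table, 14 mm thick, 120 mm long; origin at the middle of its underside, x along it.
- slide_box: Bystander, to be left alone: blue box 50 x 85 x 34 mm; origin at the centre of its underside.
- beaker: Bystander, to be left alone: clear open beaker, 68 mm across, 85 mm tall; origin at the centre of its underside.
- wash_bottle: Bystander, to be left alone: white bottle with blue cap, 64 mm across, 150 mm tall; origin at the centre of its underside.
- tip_box: Bystander, to be left alone: grey box 85 x 120 x 50 mm; origin at the centre of its underside.
- balance_weight: Bystander, to be left alone: steel knobbed weight, 36 mm across, 50 mm tall; origin at the centre of its underside.
Mind the look-alikes: they are no part of the job. Of the things like the cassette, leave any that is orange or yellow; of the rest the smaller one is meant.

How it is judged (in metres and radians):
On the way, in this order (a step that is already met when the one before it is completed fails the run):
1. the cassette is fully home against the end stop while the latch is still open (x of cassette in the frame of dock above 0.016 m and z of cassette in the frame of dock below 0.028 m and value of joint latch below 0.012 m), for 0.2 s.
2. the latch is at its second stop behind the seated cassette (x of cassette in the frame of dock above 0.016 m and z of cassette in the frame of dock below 0.028 m and value of joint latch above 0.052 m), for 0.2 s.
At the end, for the whole second after the job is handed in: Cassette flat in the channel, within 4 mm of the end stop and at rest; its dock's latch at the second stop (joint above 0.052 of 0.056) and at rest; the empty dock's latch still open (below 0.012) (all of step 2 and velocity of joint latch below 0.005 m/s and linear speed of cassette below 0.01 m/s and value of joint spare_latch below 0.012 m and angle between cassette's own z axis and vertical below 0.06 rad); the robot touches nothing.
It fails at once if the cassette is lifted (more than 8 mm off the channel floor) or tipped (z of cassette in the frame of dock above 0.032 m or angle between cassette's own z axis and vertical above 0.3 rad).
It fails at once if the empty dock's latch is moved off open (value of joint spare_latch above 0.012 m).
It fails at once if a bystander is moved more than 30 mm (distance of any of reagent_jar, marker_pen, slide_box, beaker, wash_bottle, tip_box, balance_weight from where it was at the start of the episode above 0.03 m).
It also fails if it takes over 42 s, if anything falls off the work surface, if the arm or the gripper's body presses on something with over 40 N, if the wrist force passes 120 N, or if a joint passes its speed limit or range.

## Working session

There is one attempt and no reset: what is moved stays moved. The work goes in short steps, Python scripts to look and compute and a shell command to move; the robot and the scene stay as the last step left them, time stands still between calls to the robot, and variables do not carry over. Pictures are saved under pics/ and viewed, about 8 in all and at most 12, crops included, and the job is handed in when it is done.

```bash
mkdir -p pics; cat > h.py <<'E'
from station import env
import numpy as np, cv2
def snap(n,f):
    i=env.get_image(n); cv2.imwrite('pics/'+f+'.png',i['frame'][:,:,::-1]); np.savez('pics/'+f+'.npz',K=i['intrinsics'],T=i['T']); return i
def w(f,u,v,z):
    d=np.load('pics/'+f+'.npz');K,T=d['K'],d['T']
    p=np.linalg.inv(K)@[u,v,1]; r=T[:3,:3]@[p[0],-p[1],-p[2]]; o=T[:3,3]
    return o+r*(z-o[2])/r[2]
def px(f,P):
    d=np.load('pics/'+f+'.npz');K,T=d['K'],d['T']
    c=np.linalg.inv(T)@np.append(P,1); q=K@[c[0],-c[1],-c[2]]; return q[:2]/q[2]
E
python3 - <<'E'
from h import *
s=env.state();print({k:np.round(v,3) for k,v in s.items()})
for n in('top','scene'):
    i=snap(n,n+'1');print(i['intrinsics'],i['T'].round(3), [k for k in i])
E
```

```text
{'time': np.float64(0.0), 'joints': array([ 71.666,  39.535, -11.143,  89.745,   9.015,  51.708, -12.321]), 'joint_vel': array([ 0.09 , -0.078,  0.015, -0.009, -0.033,  0.016, -0.127]), 'tau': array([-0.0000e+00, -5.2756e+01, -1.2670e+00, -1.5343e+01, -5.2000e-02,
        7.0000e-03,  0.0000e+00]), 'position': array([ 0.216, -0.586,  0.238]), 'tcp_rot': array([-1.79894e+02,  1.00000e-02,  2.02790e+01]), 'ft_force': array([-0.61 ,  0.04 , -0.373]), 'moment': array([ 0.018,  0.007, -0.002]), 'gripper_width': np.float64(0.999)}
[[475.73222091   0.         317.56753436]
 [  0.         475.73222091 237.81829618]
 [  0.           0.           1.        ]] [[ 0.011  0.975 -0.223  0.282]
 [-1.     0.01  -0.006 -0.01 ]
 [-0.003  0.223  0.975  1.162]
 [ 0.     0.     0.     1.   ]] ['frame', 'intrinsics', 'T']
[[591.90640389   0.         327.03899642]
 [  0.         591.90640389 234.46279014]
 [  0.           0.           1.        ]] [[-0.674 -0.592  0.441  1.123]
 [ 0.738 -0.532  0.415  0.571]
 [-0.011  0.606  0.796  1.184]
 [ 0.     0.     0.     1.   ]] ['frame', 'intrinsics', 'T']
```

View pics/top1.png

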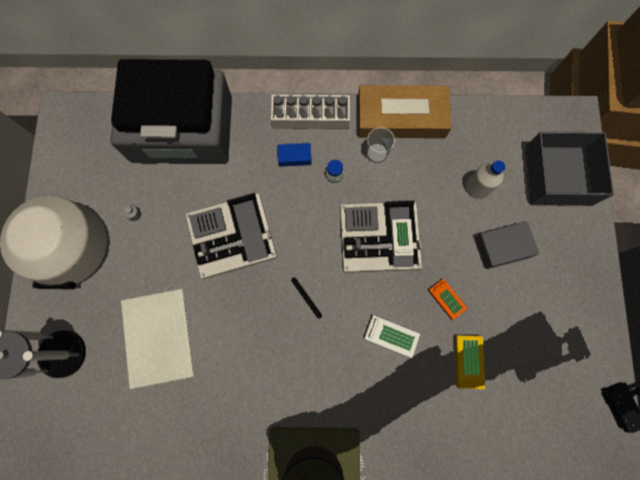

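View pics/scene1.png

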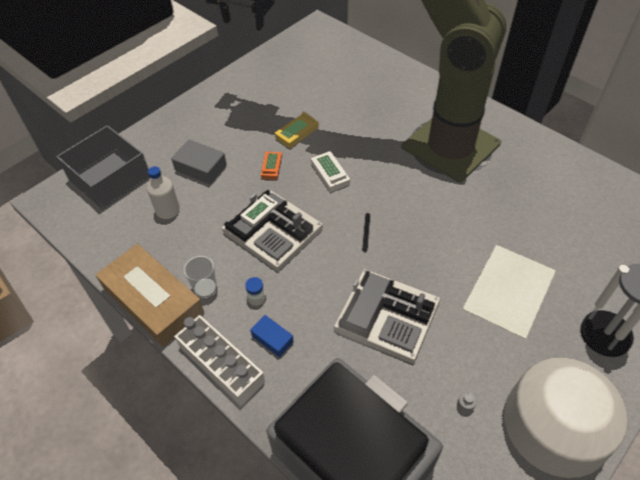

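The cassette is in the dock on the right of the top view: channel at about (403,238), housing at about (370,247). The other dock, at about (230,237), is empty. I'll enlarge it next.

```bash
python3 - <<'E'
import cv2
a=cv2.imread('pics/top1.png')[195:280,330:430]; a=cv2.resize(a,None,fx=7,fy=7,interpolation=cv2.INTER_CUBIC)
cv2.imwrite('pics/c1.png',a)
E
```

```text
(no output)
```

View pics/c1.png

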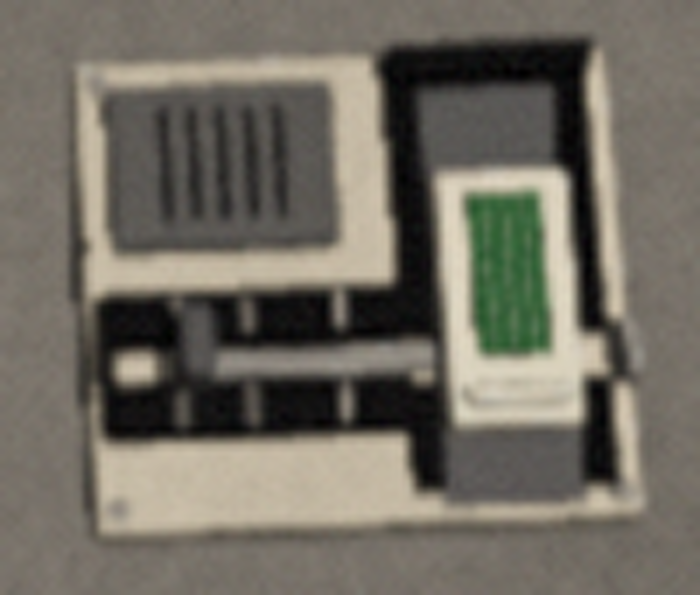

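```bash
cat > fit.py <<'E'
from h import *
from scipy.optimize import least_squares
c=lambda a,b:(330+(a+.5)/7-.5,195+(b+.5)/7-.5)
obs=[((80,145,24),c(78,66)),((-90,145,24),c(98,532)),((-90,-45,24),c(645,512)),
((-9,141,46),c(98,298)),((-59,141,46),c(105,437)),((68,135,36),c(105,88)),((68,55,36),c(330,84)),((8,55,36),c(340,243)),((8,135,36),c(115,250))]
def W(p,q):
    x,y,t=p; q=np.array(q)/1000; return np.array([x+q[0]*np.cos(t)-q[1]*np.sin(t),y+q[0]*np.sin(t)+q[1]*np.cos(t),q[2]])
f=lambda p:np.concatenate([px('top1',W(p,q))-o for q,o in obs])
r=least_squares(f,[.5,-.2,0],loss='soft_l1');p=r.x
print(p[:2],np.degrees(p[2]));print(f(p).reshape(-1,2).round(2).tolist())
R=lambda P:(np.array([[np.cos(p[2]),np.sin(p[2])],[-np.sin(p[2]),np.cos(p[2])]])@(P[:2]-p[:2])*1000).round(1)
for a,b in((450,425),(583,422),(435,170),(570,170)): print('cas',R(w('top1',*c(a,b),.042)))
print('knob top',R(w('top1',*c(198,320),.084)))
for n,q in(('tail rib home',(-16,0,50)),('tail now',(-65,0,42)),('knob open',(-34,115,84)),('final',(-34,59,84)),('stop',(65,0,24))): print(n,W(p,q).round(4))
E
python3 fit.py
```

```text
[ 0.55670662 -0.20676848] 2.782515273270467
[[-0.76, -0.15], [-0.21, 0.76], [0.22, 0.63], [0.22, -0.6], [0.27, -0.03], [-0.12, -0.2], [0.17, -0.84], [0.36, 0.06], [-0.3, 0.3]]
cas [-58.7  23.4]
cas [-59.4 -22.1]
cas [31.6 21.9]
cas [ 29.7 -24.9]
knob top [-27.9 111.2]
tail rib home [ 0.5407 -0.2075  0.05  ]
tail now [ 0.4918 -0.2099  0.042 ]
knob open [ 0.5172 -0.0936  0.084 ]
final [ 0.5199 -0.1495  0.084 ]
stop [ 0.6216 -0.2036  0.024 ]
```

Fit residuals are under 1 px. The dock is at (0.557, -0.207) with yaw 2.8°. The cassette measures 90 x 46 mm and is about 34 mm short, within the stated 22–42 mm. I'll shut the jaws, turn -17.5° and approach behind the tail.

```bash
python3 -m pendant '[[2.5,3.7,0,0,0,-0.1,1],[5,7.4,0,0,0,-0.2,1],[7.5,11.1,0,0,0,-0.305,1],[10,14.8,0,0,0,-0.305,1],[12.5,18.5,0,0,0,-0.305,1],[15,22.2,0,0,0,-0.305,1],[17.5,25.9,0,0,0,-0.305,1],[20,29.6,0,0,0,-0.305,1]]' 10; python3 -m pendant '[[2.5,3.7,-2,0,0,0,1],[5.5,7.9,-5,0,0,0,1],[5.5,7.9,-8,0,0,0,1],[5.5,7.9,-10,0,0,0,1],[5.5,7.9,-10,0,0,0,1],[5.5,7.9,-10,0,0,0,1]]'
```

```text
time: 0.9
position: [0.4171, -0.2886, 0.2385]
tcp_rot: [-180.0, 0.0, 2.8]
ft_force: [0.5, 0.4, 0.2]
gripper_width: 0.304
time: 1.5
position: [0.4713, -0.2116, 0.1388]
tcp_rot: [180.0, 0.0, 2.8]
ft_force: [0.1, -0.9, 0.2]
gripper_width: 0.004
```

```bash
python3 - <<'E'
from h import *
snap('wrist','wr1');snap('top','top2')
E
```

```text
(no output)
```

View pics/wr1.png

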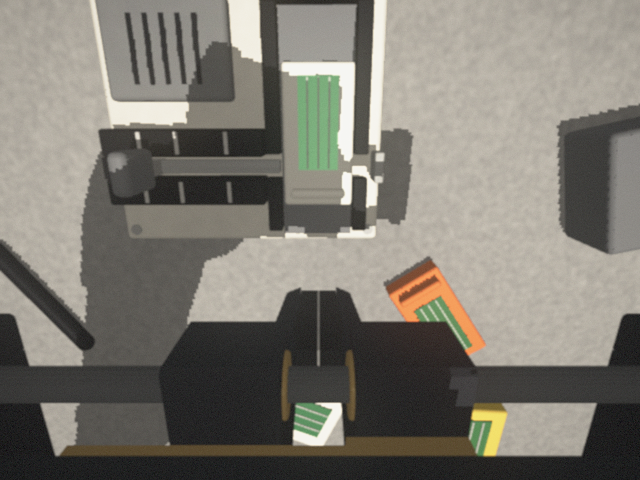

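The wrist view shows the cassette tail edge at v≈205 between u≈285 and 352, front edge at v≈63, the knob at about (128,172) and the shut fingers at u≈319. I'll check these against the fit.

```bash
cat >> fit.py <<'E'
print('--wrist')
for u,v in((285,205),(352,205),(283,63),(354,63)): print('cas',R(w('wr1',u,v,.042)))
print('base near', R(w('wr1',125,238,.024)),R(w('wr1',375,238,.024)))
print('knob top corner far-left,near-left',R(w('wr1',107,152,.084)),R(w('wr1',110,194,.084)))
print('wr px tip',px('wr1',env.state()['position']))
for q in((-34,115,84),(-34,121,84),(-47,121,84),(-21,121,84),(-34,121,48)): print(q,px('wr1',W(p,q)).round())
print('TCP dock',R(env.state()['position']))
E
python3 fit.py | sed -n '/--/,$p'
```

```text
--wrist
cas [-58.   23.3]
cas [-58.  -23.2]
cas [31.1 22. ]
cas [ 31.1 -21.8]
base near [-87.7 148.5] [-87.6 -43.3]
knob top corner far-left,near-left [-19.5 116.1] [-42.7 118.6]
wr px tip [321.47590241 307.98740487]
(-34, 115, 84) [114. 179.]
(-34, 121, 84) [103. 179.]
(-47, 121, 84) [107. 201.]
(-21, 121, 84) [ 99. 155.]
(-34, 121, 48) [134. 171.]
TCP dock [-84.8  -1.3]
```

```bash
python3 -m pendant '[[0,0.1,-4,0,0,0,1],[0,0.1,-8,0,0,0,1],[0,0.1,-10.5,0,0,0,1],[0,0.1,-10.5,0,0,0,1],[0.7,0.14,-10.5,0,0,0,1],[1.2,0.16,-10.5,0,0,0,1],[1.7,0.18,-10.5,0,0,0,1],[1.7,0.18,-10.5,0,0,0,1]]'; python3 -m pendant '[[0.5,0.02,0,0,0,0,1],[1,0.05,0,0,0,0,1],[1.5,0.07,0,0,0,0,1],[2,0.1,0,0,0,0,1],[2.4,0.12,0,0,0,0,1],[2.7,0.13,0,0,0,0,1],[2.9,0.14,0,0,0,0,1],[2.9,0.14,0,0,0,0,1]]'
```

```text
time: 2.4
position: [0.4902, -0.2098, 0.035]
tcp_rot: [179.9, -0.2, 2.8]
ft_force: [-0.4, -0.9, -0.0]
gripper_width: 0.005
time: 3.2
position: [0.5183, -0.208, 0.0337]
tcp_rot: [180.0, -0.1, 2.8]
ft_force: [-1.6, 0.4, 0.7]
gripper_width: 0.008
```

```bash
python3 -m pendant '[[0.1,0,0,0,0,0,1],[0.2,0.01,0,0,0,0,1],[0.3,0.01,0,0,0,0,1],[0.3,0.01,0,0,0,0,1]]'; python3 -m pendant '[[0.1,0,0,0,0,0,1],[0.2,0.01,0,0,0,0,1],[0.2,0.01,0,0,0,0,1]]'
```

```text
time: 3.6
position: [0.5214, -0.2079, 0.0337]
tcp_rot: [180.0, -0.1, 2.8]
ft_force: [-0.9, 0.2, -0.4]
gripper_width: 0.004
time: 3.9
position: [0.523, -0.2079, 0.0337]
tcp_rot: [180.0, -0.0, 2.8]
ft_force: [0.1, -0.1, -0.1]
gripper_width: 0.01
```

```bash
python3 -m pendant '[[0.1,0,0,0,0,0,1],[0.2,0.01,0,0,0,0,1],[0.2,0.01,0,0,0,0,1]]'; python3 -m pendant '[[0.1,0,0,0,0,0,1],[0.2,0.01,0,0,0,0,1],[0.2,0.01,0,0,0,0,1]]'; python3 - <<'E'
from h import *
snap('wrist','wr2')
E
```

```text
time: 4.2
position: [0.523, -0.2079, 0.0337]
tcp_rot: [-180.0, 0.2, 2.8]
ft_force: [-4.9, 0.6, 3.0]
gripper_width: 0.006
time: 4.5
position: [0.5231, -0.2079, 0.0337]
tcp_rot: [-180.0, 0.4, 2.7]
ft_force: [-8.7, 0.8, 6.5]
gripper_width: 0.002
```

View pics/wr2.png

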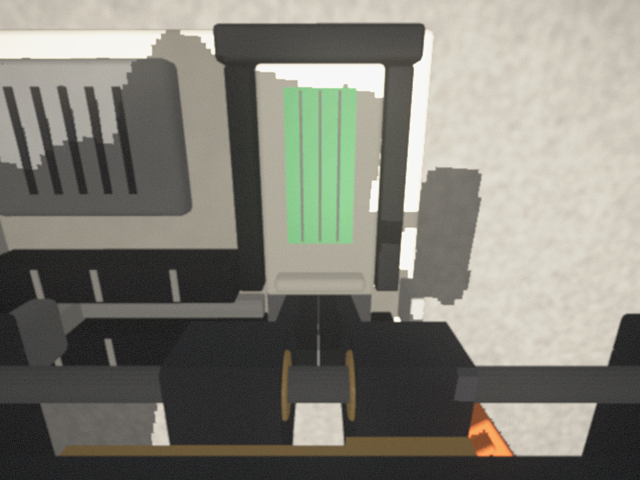

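The cassette is home: its front edge meets the stop at v≈63, the tool stalled at dock x≈-33.7 against the -34 expected, and the force climbed to 9 N. Next I'll back off, lift and go round behind the knob.

```bash
python3 -m pendant '[[-0.6,0,0,0,0,0,1],[-1.5,0,0,0,0,0,1],[-1.5,0,0,0,0,0,1],[-1.5,0,4,0,0,0,1],[-1.5,0,8,0,0,0,1],[-1.3,5,9,0,0,0,1],[-1.1,10,9,0,0,0,1],[-1.1,14.7,9,0,0,0,1]]'; python3 -m pendant '[[0,0,0,0,0,0,1],[0,0,0,0,0,0,1]]'; python3 - <<'E'
from h import *
snap('wrist','wr3')
E
```

```text
time: 5.35
position: [0.5173, -0.0588, 0.1247]
tcp_rot: [-180.0, -0.3, 2.8]
ft_force: [0.9, -0.2, -0.2]
gripper_width: 0.006
time: 5.55
position: [0.5164, -0.0589, 0.1239]
tcp_rot: [-180.0, -0.1, 3.0]
ft_force: [-1.3, -0.8, 0.3]
gripper_width: 0.005
```

View pics/wr3.png

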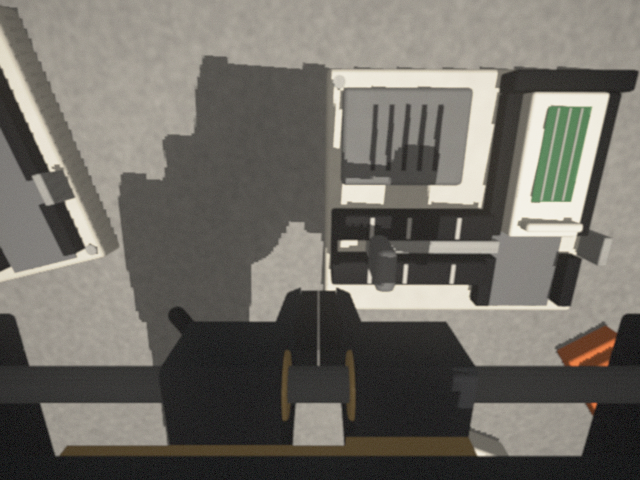

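```bash
python3 -m pendant '[[0,0,-3.5,0,0,0,1],[0,0,-6.8,0,0,0,1],[0,0,-6.8,0,0,0,1],[0.05,-1.5,-6.8,0,0,0,1],[0.1,-2.3,-6.8,0,0,0,1],[0.15,-3,-6.8,0,0,0,1],[0.2,-3.7,-6.8,0,0,0,1],[0.2,-3.7,-6.8,0,0,0,1]]'; python3 -m pendant '[[0.02,-0.5,0,0,0,0,1],[0.05,-1,0,0,0,0,1],[0.07,-1.5,0,0,0,0,1],[0.1,-2,0,0,0,0,1],[0.12,-2.5,0,0,0,0,1],[0.12,-2.5,0,0,0,0,1]]'
```

```text
time: 6.4
position: [0.5172, -0.0972, 0.0566]
tcp_rot: [-179.9, 0.0, 2.8]
ft_force: [-1.8, 5.3, -1.3]
gripper_width: 0.008
time: 7.0
position: [0.5191, -0.123, 0.0566]
tcp_rot: [180.0, -0.1, 2.8]
ft_force: [-1.1, -0.2, -1.2]
gripper_width: 0.004
```

```bash
python3 -m pendant '[[0.01,-0.2,0,0,0,0,1],[0.02,-0.4,0,0,0,0,1],[0.02,-0.4,0,0,0,0,1]]';python3 -m pendant '[[0.01,-0.2,0,0,0,0,1],[0.02,-0.3,0,0,0,0,1],[0.02,-0.3,0,0,0,0,1]]'
```

```text
time: 7.3
position: [0.5195, -0.1275, 0.0561]
tcp_rot: [180.0, -0.1, 2.7]
ft_force: [0.4, 2.0, 1.3]
gripper_width: 0.005
time: 7.6
position: [0.5194, -0.1277, 0.056]
tcp_rot: [-179.9, -0.0, 2.9]
ft_force: [-0.1, 7.4, 5.6]
gripper_width: 0.006
```

```bash
python3 -m pendant '[[0.01,-0.2,0,0,0,0,1],[0.02,-0.5,0,0,0,0,1],[0.02,-0.5,0,0,0,0,1]]'; python3 -m pendant '[[0,1,0,0,0,0,1],[0,2.2,0,0,0,0,1],[0,2.2,0,0,0,0,1],[0,2.2,4,0,0,0,1],[0,2.2,8,0,0,0,1],[-3,2.2,12,0,0,0,1],[-7,2.2,14,0,0,0,1],[-10,2.2,14,0,0,0,1]]'; python3 -m pendant '[[0,0,0,0,0,0,1],[0,0,0,0,0,0,1]]'; python3 - <<'E'
from h import *
a=snap('wrist','wr4')['frame'];t=snap('top','top3')['frame'][195:280,180:430]
im=np.vstack([cv2.resize(t,(640,218),interpolation=cv2.INTER_CUBIC),a[:360]])[:,:,::-1]
cv2.imwrite('pics/end.png',im)
E
```

```text
time: 7.9
position: [0.5193, -0.1279, 0.0561]
tcp_rot: [-179.5, 0.0, 3.1]
ft_force: [-2.2, 16.8, 9.7]
gripper_width: 0.003
time: 8.7
position: [0.4187, -0.1143, 0.1981]
tcp_rot: [179.9, -0.2, 2.7]
ft_force: [-0.2, 0.2, -0.4]
gripper_width: 0.0
time: 8.9
position: [0.4196, -0.1137, 0.196]
tcp_rot: [179.9, -0.1, 2.7]
ft_force: [-0.0, -0.1, 0.1]
gripper_width: 0.005
```

View pics/end.png

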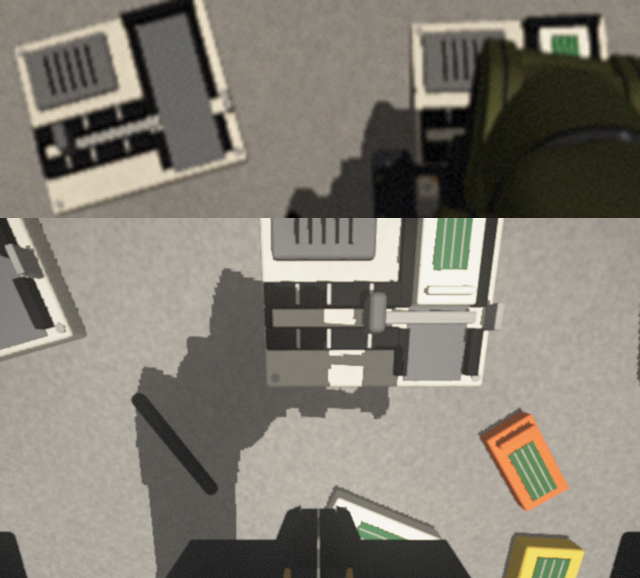

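The bolt now lies right across the channel into the keeper at about (490,316), behind the cassette tail at v≈303. The knob is at (377,313), and the empty dock's knob is still at its outer end. Next is a numeric check.

```bash
cat >> fit.py <<'E'
print('==end')
print('knob final, open expected px',px('wr4',W(p,(-34,59,84))),px('wr4',W(p,(-34,91,84))),'seen top near edge ~ (377,75..115)')
print('knob seen',R(w('wr4',377,102,.084)))
print('cassette tail',R(w('wr4',418,85,.042)),R(w('wr4',478,85,.042)))
print('base near corners (-90,145),(-90,-45)',R(w('wr4',268,168,.024)),R(w('wr4',481,167,.024)))
E
python3 fit.py | sed -n '/==/,$p'
```

```text
==end
knob final, open expected px [379.58423208  96.93431592] [332.08738454  96.9984204 ] seen top near edge ~ (377,75..115)
knob seen [-37.2  60.6]
cassette tail [-22.3  22.9] [-22.4 -23.7]
base near corners (-90,145),(-90,-45) [-87.6 144.5] [-86.9 -42.7]
```

```bash
python3 -c "
from station import env
print(env.finish_job())"
```

```text
the job is handed in; nothing more can be done
None
```

I pushed the cassette home against the end stop, then pushed its dock's latch knob past the first click to the second stop. I drew the arm clear and handed the job in after about 9 s of robot time. No verdict was reported.

- **Cassette:** it stopped against the end stop, with the push force rising to about 9 N and the tool stalled where expected. The last picture put its tail at dock x of about -22 mm. Correcting for a 2.5 mm shift also seen on the dock's own corners gives -25 mm, which is fully home.
- **Latch:** the knob stalled at the hard end under about 17 N, more than the 9–13 N any hump takes. The picture puts it at dock y of about 60 mm, against 59 mm for the final stop. The bolt lies right across the channel.
- **Other things:** by eye, the empty dock's knob is still at its open end, and the bystanders in the last pictures look undisturbed. I did not measure these.
- **Robot:** it finished 0.196 m above the table with the wrist force near zero.
- **Not checked:** in the last top view the arm hid most of the cassette's dock, so the final cassette and latch checks come from the wrist camera alone. That view did not show the cassette's front against the stop.

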